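Fit the spacer comb between the stone slabs

TASK

Five stone sample slabs stand in the steel rack that leans towards the robot. Take the wooden comb with four teeth and slide it in so that each tooth goes between two neighbouring slabs; keep hold of it until it is fully home, its bar flat on the slabs' edges, then let go and move away. Leave the comb with three teeth and the other loose things on the table where they are.

Things in the scene. Friction and masses are not known exactly. Their poses are not given: they have to be found in the camera images.
- comb: plywood comb with FOUR teeth, 110 to 230 g, standing on its tooth tips. Origin: centre of the plane of the tips; z from tips to handle, y along the comb, x across; a half turn about z makes no difference. Teeth at y = -45, -15, 15, 45 mm, 12 mm thick (y), 40 mm wide (x), z 0 to 45 mm, the lowest 8 mm thinned to 8 mm. Bar 44 x 116 mm at z 45 to 57. In any place of the row of three (two combs, rack)
- comb_handle (a point): centre of the comb's handle, a block on the middle of its bar, 24 mm thick along the comb's x (grip it across this), 60 mm along y, 45 mm high: comb z 57 to 102 mm, this point at 79.5. Axes as the comb's
- cradle: leaning tray of the heavy, fixed steel rack that holds five stone slabs; its place and yaw vary. Origin: centre of the underside of the tray floor (86 x 156 x 10 mm). z points out of the opening, leaning 25 degrees from vertical (at yaw 0 up and towards -x, the robot), y level along the row, x up the slope. Steel lips at both sides, inner faces x = -35 and 35 mm, up to z = 40
- slab_edges (a point): middle of the slabs' upper edges, 70 mm along z from the tray's origin; axes as the tray's. Slabs centred at y = -60, -30, 0, 30, 60 mm, each 12 mm thick (gaps 18 mm), 70 mm wide (x), 60 mm high, fixed. The rack's highest point is about 120 mm above the table
- comb_home (a point): where the comb's origin lies when it is home, its bar on the slabs' edges: 25 mm along z from the tray's origin; axes as the tray's. The comb's z then lies along this z, its y along this y either way round. The lips leave it 15 mm play either way along x. Let go there, it stays or slips down the slope to the lower lip
- coarse_comb: another plywood comb, shorter: its bar is 88 mm long, also 102 mm high, with only THREE teeth, 20 mm thick, at y = -32, 0, 32 mm: it does not fit this rack; leave it standing. Origin and axes as for the four-toothed comb.
- dish: small stone bowl, 56 mm across, 32 mm high, loose, among the things of the row; origin under its centre; leave it
- candle_holder: small cream stone candle holder, 52 mm across, 52 mm high, loose, among the things of the row; origin under its centre; leave it
- label_roll: roll of paper labels standing on end, 80 mm across, 75 mm high, nearer the robot than the row; origin under its centre; leave it
- onyx_pot: fluted orange onyx pot, about 105 mm across, 75 mm high, behind the row; origin under its centre; leave it
- coasters: stack of four round coasters, 96 mm across, 40 mm high, nearer the robot than the row; origin under its centre; leave it
- tile_sample: onyx tile lying flat, 100 x 70 x 12 mm, nearer the robot than the row; origin under its centre; leave it
- meter: black instrument box, 100 x 75 x 46 mm with a short round nose, nearer the robot than the row; origin under its centre; leave it
Not all that is in view belongs to the job. Leave any green or purple look-alike of the comb alone.

How it is judged:
On the way:
1. the four-toothed comb is brought fully home between the slabs while the gripper still touches it (z of comb in the frame of cradle between 0.021 and 0.0295 m and y of comb in the frame of cradle between -0.006 and 0.006 m and x of comb in the frame of cradle between -0.02 and 0.02 m and angle between the z axis of comb and the z axis of cradle, either way round below 0.07 rad and angle between the y axis of comb and the y axis of cradle, either way round below 0.1 rad and angle between comb's own z axis and vertical below 1 rad and contact force between the fingers and comb above 0.5 N), for 0.1 s.
At the end, for the whole second after the job is handed in: The four-toothed comb sits in the rack at rest, released: its origin within 6 mm of y = 0, 20 mm of x = 0 and between 21 and 29.5 mm along z in the tray's frame (home is 25), its upright axis within 4 degrees of the tray's and its length within 5.7 degrees of the row of slabs, handle outwards (z of comb in the frame of cradle between 0.021 and 0.0295 m and y of comb in the frame of cradle between -0.006 and 0.006 m and x of comb in the frame of cradle between -0.02 and 0.02 m and angle between the z axis of comb and the z axis of cradle, either way round below 0.07 rad and angle between the y axis of comb and the y axis of cradle, either way round below 0.1 rad and angle between comb's own z axis and vertical below 1 rad and linear speed of comb below 0.02 m/s); the robot touches nothing.
It fails at once if the three-toothed comb is shifted by more than 30 mm (distance of coarse_comb from where it was at the start of the episode above 0.03 m).
It fails at once if another loose thing on the table is shifted by more than 30 mm (distance of any of dish, candle_holder, label_roll, onyx_pot, coasters, tile_sample, meter from where it was at the start of the episode above 0.03 m).
It also fails if it takes over 38 s, if anything falls off the work surface, if the arm or the gripper's body presses on something with over 40 N, if the wrist force passes 120 N, or if a joint passes its speed limit or range.

ROBOT

A 6-joint arm with a two-finger parallel gripper is mounted at the origin on the work surface. World frame = base frame: x ahead of the robot, y to its left, z up, the work surface at z = 0. Lengths are in m, angles in rad, forces in N, time in s.
With the tool pointing down it reaches from about 0.375 to 0.975 m from the base axis. Payload 3.8 kg.
Tool frame: the origin (TCP) lies at the very end of the fingers, on their centre line; the grasp point (between the pads) lies 19 mm behind it; z points along the fingers, y is the line along which they close (so a half turn about z gives the same grasp; the last joint's range is limited). The gripper opens to 85 mm and grips with 20 to 120 N. Pads are 22 mm wide; open, the fingers measure 114 mm over their backs; the gripper's body (76 mm by 85 mm) begins 54 mm behind the grasp point. The pads swing forward as they close: fully open they stand 13 mm farther back than shut.
Start: joints at [-1.269, 0.264, 1.604, -0, 1.274, -0.037], TCP at [0.224, -0.637, 0.194] pointing down, gripper open.
Joint ranges: [-2.63, 2.63], [-0.94, 2.18], [0.31, 2.57], [-1.31, 4.45], [0, 2.66], [-2.55, 2.55]. Speed limits (rad/s): [2.57, 2.57, 3.14, 3.14, 3.14, 3.14].

INTERFACE

Orientations are given as a rotation vector (axis times angle).
In Python, from workcell import monitor, viewer, workorder gives the robot as it stands.
- The arm moves only by the tool jog_arm, never from a script. Its argument "commands" is a list of rows, each an object with "travel": the shift along the tool's x, y, z in mm, a list of three; "rot": the turn, a rotation vector about the tool's x, y, z in degrees, a list of three; "claw": the closure in counts, from 0 (fully open) to 255 (shut). A call has exactly 5 rows; each row shifts and turns the commanded pose from where the row before left it, along the tool's axes as they then stand; what a row does not reach is not made up. A row lasts 1/10 s, in which the tool goes at most 50 mm and 8.59 degrees, less where a joint would pass 70% of its speed; a pose out of reach is approached as far as the arm can. A call is refused whole if a number of a shift passes 50 or a number of a turn 8.59, either way. A call with a gripper value outside its range is refused whole. The fingers move at their own pace and stop on an object; "force" is the grip in N (left out, the last holds). Time passes only in rows, so rows that do not move let the fingers close, or fill a call up. It gives the time, the measured TCP pose, the force, the opening and the grip force at its end, in the units of the state.
- monitor.read_state(): the state, without advancing time (a new reading comes with each control period).
- viewer.read_camera(name): name is "side" or "top"; returns a dict with "color" (384x512x3 uint8, blue, green, red), "camera_matrix" (3x3 intrinsics, pixels), "k1" (the pictures are not rectified: a ray, as slopes to the right and down, at radius r is drawn at 1 + k1 r^2 times it, then the intrinsics apply), "R" (3x3) and "t" (3): a world point X has camera coordinates R X + t. Camera axes: x right, y down, z forward; pixel columns grow to the right and rows downward; lengths in m; the calibration is good to about 2 mm. A picture is of the moment at which its call begins. There is no depth.
- workorder.finish_job(): hands the job in; it is judged then, once.
The state is a dict: "time": time; "q": joint angles; "joint_vel": joint speeds; "joint_torque": joint torques, N m; "tool_pos": TCP position; "tcp_rot": TCP orientation; "wrist_force": force on the tool from outside, world axes, zero at the start; "torque": the same for the moment, N m; "width": opening from 0.0 (shut) to 1.0 (fully open); "grip_force": force on a finger pad.
Only numpy, scipy, OpenCV 4.12 (cv2) and the standard library are available. Lean on these libraries where they do the work, as an engineer would, in place of code of your own. Each camera call takes 0.05 s, during which the arm holds its last target. There are 200 camera calls.

## Working session

There is one attempt and no reset: what is moved stays moved. The work goes in short steps, Python scripts to look and compute and a tool call to move; the robot and the scene stay as the last step left them, time stands still between calls to the robot, and variables do not carry over. Pictures are saved under pics/ and viewed, at most 10 in all, crops included, and the job is handed in when it is done.

Besides the shell and the picture viewer there is one more tool, called after ">>>" by a JSON object that holds its "method" and its "body", one argument or row to a line. jog_arm: Moves the arm, as the interface text tells. Its arguments: {"type":"object","properties":{"commands":{"type":"array","items":{"type":"object","properties":{"travel":{"type":"array","items":{"type":"number"}},"rot":{"type":"array","items":{"type":"number"}},"claw":{"type":"number"}}}},"force":{"type":"number"}},"required":["commands"]}

```bash
mkdir -p pics; ls; python3 - <<'E'
from workcell import monitor, viewer
import cv2,pickle
s=monitor.read_state();print(s)
d={}
for n in("side","top"):
    c=viewer.read_camera(n);d[n]=c;cv2.imwrite(f"pics/{n}0.png",c["color"]);print(n,c["camera_matrix"],c["k1"],c["R"],c["t"])
pickle.dump(d,open("cam0.pkl","wb"))
E
```

```text
pics
{'time': 0.0, 'q': array([-1.26892733e+00,  2.64803705e-01,  1.60539155e+00, -3.03767972e-05,
        1.27371354e+00, -3.68873091e-02]), 'joint_vel': array([ 0.00051783, -0.0003441 , -0.0014002 , -0.00013083,  0.00109257,
        0.00023562]), 'joint_torque': array([ 3.97270969e-04, -5.15107799e+01, -3.67317116e+01,  8.80017637e-05,
        1.29002100e-02,  1.30745966e-05]), 'tool_pos': array([ 0.2240605, -0.6358456,  0.1929186]), 'tcp_rot': array([-3.09437416e+00, -5.29203940e-01,  5.25443536e-04]), 'wrist_force': array([ 0.94225619,  0.67389626, -0.05242698]), 'torque': array([ 0.00170646, -0.01249908, -0.04713773]), 'grip_force': 0.0, 'width': 1.001576317230785}
side [[366.79119149   0.         257.98908193]
 [  0.         366.79119149 195.46699672]
 [  0.           0.           1.        ]] -0.027717971147915986 [[ 0.98344813 -0.18075289  0.01257648]
 [-0.12423809 -0.72322748 -0.679343  ]
 [ 0.13188886  0.66653612 -0.73371311]] [-0.55637783  0.18857765  1.14832561]
top [[420.32222102   0.         250.9438308 ]
 [  0.         420.32222102 196.39890858]
 [  0.           0.           1.        ]] -0.07138976897553127 [[ 0.02170774 -0.99962339  0.01678818]
 [-0.99500786 -0.02323748 -0.09705351]
 [ 0.09740707 -0.01459756 -0.99513757]] [0.07266484 0.56908973 1.3797531 ]
```

View pics/top0.png

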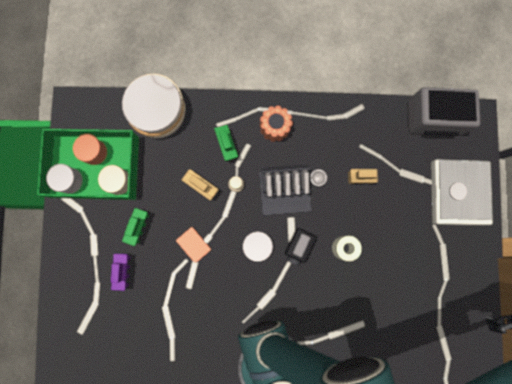

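View pics/side0.png

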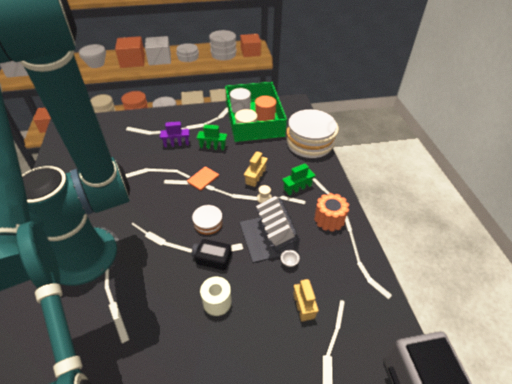

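The top view shows two wooden combs: one at (200,185), yawed, with the longer bar, and one at (363,176), shorter. The rack is at (287,190). The green combs at (226,142) and (134,227) and the purple one at (119,272) are look-alikes. The longer comb should be the four-toothed one, so I'll confirm it in one enlarged crop.

```bash
cat > h.py <<'E'
import numpy as np,cv2,pickle
def project(c,X):
    p=np.atleast_2d(X)@c["R"].T+c["t"]; s=p[:,:2]/p[:,2:]
    s=s*(1+c["k1"]*(s**2).sum(1,keepdims=True))
    return s@c["camera_matrix"][:2,:2].T+c["camera_matrix"][:2,2]
def ray(c,uv):
    K=c["camera_matrix"]; u=cv2.undistortPoints(np.array(uv,float).reshape(-1,1,2),K,np.array([c["k1"],0,0,0])).reshape(-1,2)
    d=np.c_[u,np.ones(len(u))]@c["R"]; o=-c["R"].T@c["t"]
    return o,d
def onplane(c,uv,z):
    o,d=ray(c,uv); return o+d*((z-o[2])/d[:,2:])
def tri(c1,u1,c2,u2):
    o1,d1=ray(c1,u1);o2,d2=ray(c2,u2);d1=d1[0];d2=d2[0]
    a,b=np.linalg.lstsq(np.c_[d1,-d2],o2-o1,rcond=None)[0]
    p,q=o1+a*d1,o2+b*d2; return (p+q)/2,np.linalg.norm(p-q)
E
python3 - <<'E'
from h import *
d=pickle.load(open("cam0.pkl","rb"))
S=d["side"]["color"];T=d["top"]["color"]
r=lambda im,x,y,w=70:cv2.resize(im[y-w//2:y+w//2,x-w//2:x+w//2],(390,290) if 0 else (290,290),interpolation=cv2.INTER_CUBIC)
cv2.imwrite("pics/crop.png",np.vstack([np.hstack([r(S,256,168,56),r(S,306,300,56)]),np.hstack([r(T,200,185,56),r(T,363,176,56)])]))
R=[cv2.resize(S[185:265,230:310],(400,400),interpolation=cv2.INTER_CUBIC),cv2.resize(T[150:230,245:345],(400,320),interpolation=cv2.INTER_CUBIC)]
R[1]=np.vstack([R[1],np.zeros((80,400,3),np.uint8)])
cv2.imwrite("pics/rack.png",np.hstack(R))
for n in d:
    h=cv2.cvtColor(d[n]["color"],cv2.COLOR_BGR2HSV)
    m=cv2.inRange(h,(12,90,90),(28,255,255))
    k,l,st,ce=cv2.connectedComponentsWithStats(m)
    for i in range(1,k):
        if st[i,4]>80:print(n,st[i],ce[i])
E
```

```text
side [ 67   0 154  10 770] [121.75714286   2.67922078]
side [  74   39  199   45 3686] [174.14188823  65.1020076 ]
side [  0  69  35  22 466] [14.78755365 82.34334764]
side [255  95  22  22 215] [265.06511628 101.27906977]
side [ 24 119  22  29 370] [ 33.55675676 136.29189189]
side [286 127  49  23 225] [305.49777778 142.33333333]
side [243 151  25  36 522] [255.00383142 168.31226054]
side [188 167  30  21 304] [202.38157895 177.39473684]
side [318 193  30  24 315] [332.67301587 204.87619048]
side [293 279  26  42 745] [305.39060403 299.55973154]
top [132 107  52  30 171] [159.30994152 128.33918129]
top [182 169  37  31 532] [199.69736842 184.2462406 ]
top [348 169  30  14 399] [362.7443609  175.58145363]
top [178 230  30  30 290] [191.81034483 244.56551724]
top [502 237  10  20 189] [506.56613757 246.94708995]
```

View pics/crop.png

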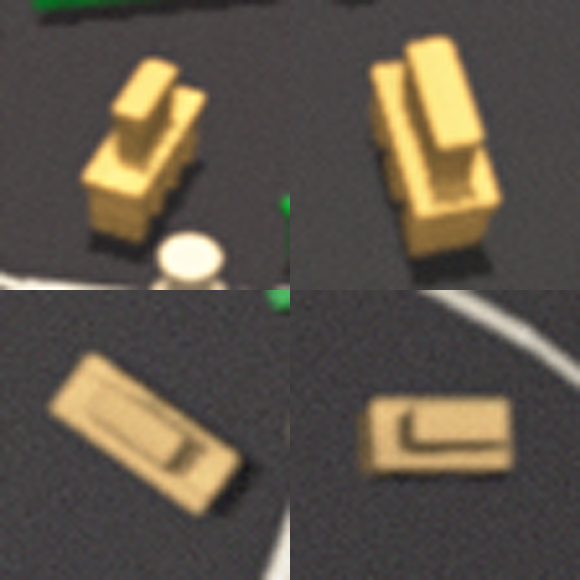

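View pics/rack.png

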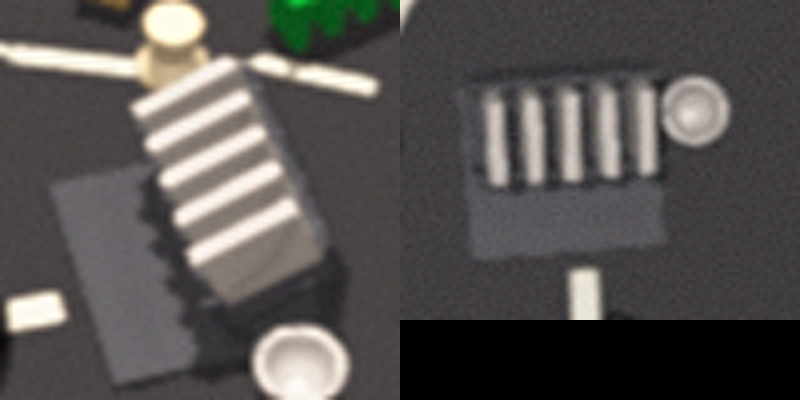

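The top-left and bottom-left crops show the comb at top (200,185) / side (255,168) with a bar about 36 px long. The comb at top (363,176) / side (306,300) is about 28 px, which matches the 116:88 ratio. So the first is the four-toothed comb. The rack crop shows five bright slab edges, the dish at top (318,178) on one side and the candle holder at (236,184) on the other. Next I'll measure poses.

```bash
python3 - <<'E'
from h import *
np.set_printoptions(precision=4,suppress=True)
d=pickle.load(open("cam0.pkl","rb"));S,T=d["side"],d["top"]
print("cams",-S["R"].T@S["t"],-T["R"].T@T["t"])
F=6
def up(c,x0,y0,x1,y1): return cv2.resize(c["color"][y0:y1,x0:x1],None,fx=F,fy=F,interpolation=cv2.INTER_CUBIC)
def full(p,x0,y0): return (np.array(p)+.5)/F-.5+[x0,y0]
# comb
b=(175,160,225,210);im=up(T,*b);V=cv2.cvtColor(im,cv2.COLOR_BGR2HSV)
for lo in(100,130,150):
    m=cv2.inRange(V,(8,60,lo),(30,255,255));m=cv2.morphologyEx(m,cv2.MORPH_CLOSE,np.ones((25,25)))
    c=max(cv2.findContours(m,0,1)[0],key=cv2.contourArea)
    P=onplane(T,full(cv2.boxPoints(cv2.minAreaRect(c)),b[0],b[1]),.057)
    e=P[1]-P[0];f=P[2]-P[1]; L=e if np.linalg.norm(e)>np.linalg.norm(f) else f
    print(lo,P.mean(0),np.linalg.norm(e),np.linalg.norm(f),"dir",np.degrees(np.arctan2(L[1],L[0])))
# slabs
cs={}
for n,b,g in(("top",(255,160,312,205),None),("side",(250,190,295,242),None)):
    c=d[n];im=up(c,*b);gr=cv2.cvtColor(im,cv2.COLOR_BGR2GRAY)
    for th in (150,170,190):
        m=cv2.inRange(gr,th,255)
        R=[]
        for k in cv2.findContours(m,0,1)[0]:
            a=cv2.contourArea(k)
            if a>20*36*.5:
                M=cv2.moments(k);bx=cv2.minAreaRect(k)
                R.append(list(full([M["m10"]/a,M["m01"]/a],b[0],b[1]))+[a/36]+[x/F for x in bx[1]])
        R=np.array(R);print(n,th);print(R)
E
```

```text
cams [ 0.4191 -0.7296  0.9776] [0.4303 0.106  1.4271]
100 [0.6009 0.2563 0.057 ] 0.0510138698497238 0.12339064395170131 dir -124.22014729812481
130 [0.6008 0.2561 0.057 ] 0.04821329255433224 0.12028177211137998 dir -124.29672894884054
150 [0.6007 0.256  0.057 ] 0.046647540781951685 0.11859929562135915 dir -124.47617492128967
top 150
[[268.6076 185.437   68.9167  20.4628   4.0862]
 [277.9493 184.144   71.8194  21.0653   4.1716]
 [287.3234 183.7821  71.4583  21.5338   3.843 ]
 [296.727  183.1922  72.3472  20.9466   4.1086]
 [306.1263 182.1235  68.1806  20.8333   3.8333]]
top 170
[[268.652  185.5911  50.5139  19.5576   3.3971]
 [277.9945 184.1111  53.0139  20.2084   3.5368]
 [287.379  183.8847  52.6528  20.6878   2.9779]
 [296.7697 183.2924  52.5972  19.9179   3.4313]
 [306.2112 182.3184  48.6528  19.8489   2.8322]]
top 190
[[268.6447 185.7765  25.0139  18.5358   2.2987]
 [277.9793 183.7479  27.4722  19.0431   2.3277]
 [296.8212 183.7225  26.2083  18.7024   2.2324]
 [287.3468 184.0877  26.2361  19.8373   2.0081]
 [306.2193 182.2768  24.9861  18.6746   1.6774]]
side 150
[[278.234  230.67
[... 407 characters left out ...]
 4.1363  23.7058]
 [272.0115 215.7561  82.2083   4.0373  23.2569]
 [269.0611 208.6959  79.9444   3.9602  22.9613]
 [287.2237 198.3735  41.7083  15.6664   3.5319]
 [262.8861 199.9505 148.7083  13.6413  27.3366]
 [264.2685 191.3693  38.4861   4.3333  11.8333]]
side 190
[[278.1351 230.7134  75.8472   3.6609  23.5638]
 [275.2184 223.0032  73.5278   3.565   23.2568]
 [271.9389 215.7927  69.125    3.4711  22.8134]
 [269.0045 208.7192  66.8333   3.406   22.5054]
 [291.7762 199.4427  14.8889   6.3411   3.1052]
 [283.8035 197.5338  18.9722   8.1654   3.0721]
 [266.6213 201.3461  71.9167   6.2405  22.267 ]
 [255.0288 197.6043  35.875    5.5     10.    ]
 [264.2671 191.2524  34.8472   4.      11.5   ]]
```

```bash
python3 - <<'E'
from h import *
np.set_printoptions(precision=4,suppress=True)
d=pickle.load(open("cam0.pkl","rb"));S,T=d["side"],d["top"]
t=[[277.97,184.1],[287.36,183.9],[296.77,183.3],[306.18,182.25]];s=[[269.04,208.7],[272.0,215.77],[275.21,223.0],[278.16,230.7]]
P=[]
for a,b in zip(t,s):
    p,e=tri(T,a,S,b);P.append(p);print(p,e)
P=np.array(P);l=np.polyfit(np.array([30,0,-30,-60])*1e-3,P,1);print("dir per m",l[0],"centre",l[1],"yaw",np.degrees(np.arctan2(-l[0][0],l[0][1])))
z0=None
a=np.radians(25)
for yaw in np.radians([np.degrees(np.arctan2(-l[0][0],l[0][1]))]):
    Z=np.array([[np.cos(yaw),-np.sin(yaw),0],[np.sin(yaw),np.cos(yaw),0],[0,0,1]])
    R=Z@np.array([[np.cos(a),0,-np.sin(a)],[0,1,0],[np.sin(a),0,np.cos(a)]])
    print(R)
    for y in(-60,0,60):
        E=l[1]+(R@np.array([[-.035,y/1e3,0],[.035,y/1e3,0]]).T).T
        print(y,project(T,E).ravel(),project(S,E).ravel())
    print("tray origin",l[1]-.07*R[:,2])
# slab strip slopes
def ends(c,b,th,F=6):
    im=cv2.resize(c["color"][b[1]:b[3],b[0]:b[2]],None,fx=F,fy=F,interpolation=cv2.INTER_CUBIC);m=cv2.inRange(cv2.cvtColor(im,cv2.COLOR_BGR2GRAY),th,255)
    for k in cv2.findContours(m,0,1)[0]:
        if cv2.contourArea(k)>700:
            p=((k.reshape(-1,2)+.5)/F-.5+b[:2]);vx=cv2.fitLine(p.astype(np.float32),2,0,.01,.01).ravel();q=(p-vx[2:])@vx[:2];print("ends",vx[2:]+vx[:2]*q.min(),vx[2:]+vx[:2]*q.max())
ends(T,(255,160,312,205),160);ends(S,(250,203,295,242),160)
# handle top cross-check
for n in(S,T):
    c=np.array([.6005,.256,0]);y=np.radians(55.6)
    H=[c+[dx*np.sin(y)+dy*np.cos(y),-dx*np.cos(y)+dy*np.sin(y),.102] for dx,dy in((-.012,-.03),(.012,-.03),(.012,.03),(-.012,.03))]
    print("handle",project(n,np.array(H)).ravel())
E
```

```text
[0.6005 0.0017 0.1049] 0.0009095615396225217
[ 0.6027 -0.0282  0.1051] 0.0009228131833395326
[ 0.6058 -0.0582  0.1056] 0.0019536076718565496
[ 0.6091 -0.0881  0.1054] 0.0003526266900063
dir per m [-0.0971  0.9983 -0.0073] centre [ 0.6031 -0.0282  0.1051] yaw 5.554025003409669
[[ 0.9021 -0.0968 -0.4206]
 [ 0.0877  0.9953 -0.0409]
 [ 0.4226  0.      0.9063]]
-60 [306.3073 192.6627 305.9185 171.7262] [267.6656 235.9917 288.4222 225.426 ]
0 [287.734  194.0264 287.0208 173.0757] [262.0094 220.9047 282.0048 210.5784]
60 [269.0899 195.3952 268.0494 174.4365] [256.7267 206.8125 276.0129 196.719 ]
tray origin [ 0.6325 -0.0254  0.0417]
ends [268.056  175.3795] [269.2141 195.2812]
ends [277.359  174.2129] [278.6095 194.7586]
ends [287.1584 173.2337] [287.5355 194.2628]
ends [296.1648 172.9024] [297.3346 193.2834]
ends [305.9646 172.2352] [306.3862 192.584 ]
ends [267.3615 236.3324] [288.8969 225.1893]
ends [264.5369 228.6808] [285.6326 217.5098]
ends [261.6761 221.1069] [282.5382 210.3396]
ends [258.8738 214.001 ] [279.4514 203.2905]
ends [256.1334 206.7205] [268.1565 202.3276]
handle [248.4659 160.6618 254.5968 162.5585 261.3712 152.5258 255.3793 150.7302]
handle [203.2572 190.994  207.7341 184.8922 192.53   173.9621 188.043  180.0313]
```

Both views agree to within about 2 mm, so I'll start moving. First leg is high across the table.

>>> {"method": "jog_arm", "body": {
  "commands": [
    {"travel": [32.5, -35.8, 0], "rot": [0, 0, 0], "claw": 0},
    {"travel": [32.5, -35.8, 0], "rot": [0, 0, 0], "claw": 0},
    {"travel": [32.5, -35.8, 0], "rot": [0, 0, 0], "claw": 0},
    {"travel": [32.5, -35.8, 0], "rot": [0, 0, 0], "claw": 0},
    {"travel": [32.5, -35.8, 0], "rot": [0, 0, 0], "claw": 0}
  ],
  "force": 60
}}

```text
time: 0.6
tool_pos: [0.3182, -0.4117, 0.1937]
tcp_rot: [-3.096, -0.529, 0.0]
wrist_force: [1.2, 0.2, 0.6]
width: 1.003
grip_force: 0.0
```

>>> {"method": "jog_arm", "body": {
  "commands": [
    {"travel": [32.5, -35.8, 0], "rot": [0, 0, 0], "claw": 0},
    {"travel": [32.5, -35.8, 0], "rot": [0, 0, 0], "claw": 0},
    {"travel": [32.5, -35.8, 0], "rot": [0, 0, 0], "claw": 0},
    {"travel": [32.5, -35.8, 0], "rot": [0, 0, 0], "claw": 0},
    {"travel": [32.5, -35.8, 0], "rot": [0, 0, 0], "claw": 0}
  ]
}}

```text
time: 1.1
tool_pos: [0.4119, -0.189, 0.194]
tcp_rot: [-3.097, -0.529, -0.0]
wrist_force: [1.1, 0.4, 0.2]
width: 1.0
grip_force: 0.0
```

>>> {"method": "jog_arm", "body": {
  "commands": [
    {"travel": [32.5, -35.8, 0], "rot": [0, 0, 0], "claw": 0},
    {"travel": [32.5, -35.8, 0], "rot": [0, 0, 0], "claw": 0},
    {"travel": [32.5, -35.8, 0], "rot": [0, 0, 0], "claw": 0},
    {"travel": [32.5, -35.8, 0], "rot": [0, 0, 0], "claw": 0},
    {"travel": [32.5, -35.8, 0], "rot": [0, 0, 0], "claw": 0}
  ]
}}

```text
time: 1.6
tool_pos: [0.5057, 0.0339, 0.1941]
tcp_rot: [3.096, 0.53, -0.0]
wrist_force: [1.9, -0.9, -0.0]
width: 0.999
grip_force: 0.0
```

>>> {"method": "jog_arm", "body": {
  "commands": [
    {"travel": [32.5, -35.8, 0], "rot": [0, 0, 0], "claw": 0},
    {"travel": [32.5, -35.8, 0], "rot": [0, 0, 0], "claw": 0},
    {"travel": [32.5, -35.8, 0], "rot": [0, 0, 0], "claw": 0},
    {"travel": [32.5, -35.8, 0], "rot": [0, 0, 0], "claw": 0},
    {"travel": [0, 0, 0], "rot": [0, 0, 0], "claw": 0}
  ]
}}

```text
time: 2.1
tool_pos: [0.5817, 0.2154, 0.1932]
tcp_rot: [-3.093, -0.537, -0.0]
wrist_force: [-0.3, 0.1, 0.1]
width: 1.002
grip_force: 0.0
```

>>> {"method": "jog_arm", "body": {
  "commands": [
    {"travel": [0, 0, 0], "rot": [0, 0, -7.24], "claw": 0},
    {"travel": [0, 0, 0], "rot": [0, 0, -7.24], "claw": 0},
    {"travel": [0, 0, 0], "rot": [0, 0, -7.24], "claw": 0},
    {"travel": [0, 0, 0], "rot": [0, 0, -7.24], "claw": 0},
    {"travel": [0, 0, 0], "rot": [0, 0, -7.24], "claw": 0}
  ]
}}

```text
time: 2.6
tool_pos: [0.58, 0.2092, 0.1937]
tcp_rot: [2.775, 1.472, -0.002]
wrist_force: [0.7, -0.3, -0.6]
width: 0.994
grip_force: 0.0
```

```bash
cat >> h.py <<'E'
from scipy.spatial.transform import Rotation as Ro
def delta(pos,Rt):
    from workcell import monitor
    s=monitor.read_state();R=Ro.from_rotvec(s["tcp_rot"])
    print("pos",np.round(s["tool_pos"],4),"travel mm (tool)",np.round(R.inv().apply(np.array(pos)-s["tool_pos"])*1e3,1),"rot deg (tool)",np.round(np.degrees((R.inv()*Ro.from_matrix(Rt)).as_rotvec()),2),"F",np.round(s["wrist_force"],1),"w",round(s["width"],3),"q",np.round(s["q"],2))
def down(yaw_x): # tool x at yaw_x deg, pointing down
    a=np.radians(yaw_x);c,s=np.cos(a),np.sin(a);return np.array([[c,s,0],[s,-c,0],[0,0,-1]])
E
python3 -c "
from h import *
delta([.6018,.2555,.066],down(55.6))"
```

```text
pos [0.58   0.2092 0.1937] travel mm (tool) [ 50.8  -7.8 127.6] rot deg (tool) [-0.04  0.08  0.29] F [ 0.7 -0.3 -0.6] w 0.994 q [ 0.31  0.16  1.73 -0.    1.25  0.9 ]
```

>>> {"method": "jog_arm", "body": {
  "commands": [
    {"travel": [25.4, -3.9, 0], "rot": [0, 0, 0.3], "claw": 0},
    {"travel": [25.4, -3.9, 0], "rot": [0, 0, 0], "claw": 0},
    {"travel": [0, 0, 30], "rot": [0, 0, 0], "claw": 0},
    {"travel": [0, 0, 40], "rot": [0, 0, 0], "claw": 0},
    {"travel": [0, 0, 30], "rot": [0, 0, 0], "claw": 0}
  ]
}}

```text
time: 3.1
tool_pos: [0.6018, 0.2553, 0.0919]
tcp_rot: [2.783, 1.458, -0.004]
wrist_force: [0.6, 1.1, 0.2]
width: 0.998
grip_force: 0.0
```

>>> {"method": "jog_arm", "body": {
  "commands": [
    {"travel": [0, 0, 27.6], "rot": [0, 0, 0], "claw": 0},
    {"travel": [0, 0, 0], "rot": [0, 0, 0], "claw": 0},
    {"travel": [0, 0, 0], "rot": [0, 0, 0], "claw": 0},
    {"travel": [0, 0, 0], "rot": [0, 0, 0], "claw": 0},
    {"travel": [0, 0, 0], "rot": [0, 0, 0], "claw": 0}
  ]
}}

```text
time: 3.6
tool_pos: [0.6048, 0.2569, 0.0693]
tcp_rot: [2.782, 1.458, 0.006]
wrist_force: [0.3, 0.7, 0.4]
width: 1.001
grip_force: 0.0
```

```bash
python3 -c "
from h import *
from workcell import viewer
delta([.6018,.2555,.066],down(55.6))
S=viewer.read_camera('side')['color'];T=viewer.read_camera('top')['color']
r=lambda i,x,y:cv2.resize(i[y-35:y+35,x-35:x+35],(400,400),interpolation=cv2.INTER_CUBIC)
cv2.imwrite('pics/g1.png',np.hstack([r(S,255,165),r(T,200,185)]))"
```

```text
pos [0.6048 0.2569 0.0693] travel mm (tool) [-2.9 -1.7  3.3] rot deg (tool) [ 0.14 -0.19 -0.29] F [0.3 0.7 0.4] w 1.001 q [ 0.36  0.33  1.76 -0.    1.05  0.97]
```

View pics/g1.png

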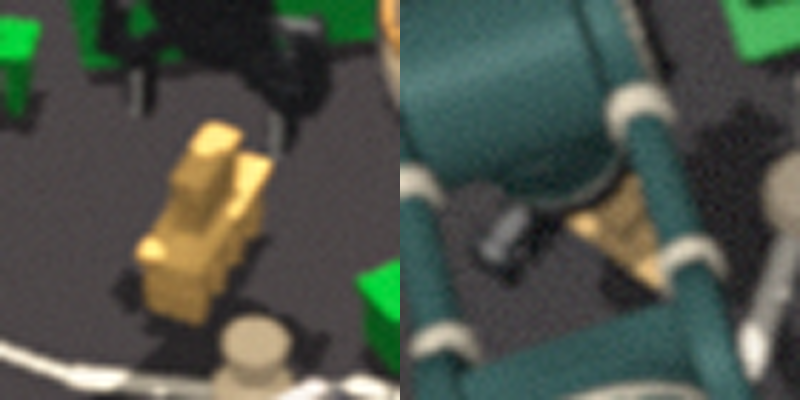

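```bash
python3 -c "
from h import *
from workcell import monitor
d=pickle.load(open('cam0.pkl','rb'))
s=monitor.read_state();R=Ro.from_rotvec(s['tcp_rot']).as_matrix();p=s['tool_pos'];print(s['time'],p,s['joint_vel'])
for y in(-.05,0,.05):
  for n in('side','top'):print(y,n,project(d[n],p+R@[0,y,-.013]).round(1))
for y in(-.012,0,.012):print('handle top',project(d['side'],np.array([.6018,.2555,.102])+R@[0,y,0]).round(1))
"
```

```text
3.7 [0.60435139 0.25685521 0.06874697] [ 0.00153901  0.00552269  0.0056599   0.00180583 -0.00316385 -0.00024973]
-0.05 side [[243.6 156.7]]
-0.05 top [[189.1 194.6]]
0 side [[255.9 160.5]]
0 top [[198.3 182.1]]
0.05 side [[268.5 164.4]]
0.05 top [[207.6 169.7]]
handle top [[252.4 155.7]]
handle top [[255.4 156.6]]
handle top [[258.4 157.5]]
```

>>> {"method": "jog_arm", "body": {
  "commands": [
    {"travel": [-2, -1.3, 2], "rot": [0, 0, 0], "claw": 0},
    {"travel": [0, 0, 0], "rot": [0, 0, 0], "claw": 100},
    {"travel": [0, 0, 0], "rot": [0, 0, 0], "claw": 170},
    {"travel": [0, 0, 0], "rot": [0, 0, 0], "claw": 255},
    {"travel": [0, 0, 0], "rot": [0, 0, 0], "claw": 255}
  ],
  "force": 60
}}

```text
time: 4.2
tool_pos: [0.6008, 0.2555, 0.0646]
tcp_rot: [-2.783, -1.458, 0.0]
wrist_force: [-0.5, 0.1, -0.6]
width: 0.332
grip_force: 0.0
```

>>> {"method": "jog_arm", "body": {
  "commands": [
    {"travel": [0, 0, 0], "rot": [0, 0, 0], "claw": 255},
    {"travel": [0, 0, 0], "rot": [0, 0, 0], "claw": 255},
    {"travel": [0, 0, 0], "rot": [0, 0, 0], "claw": 255},
    {"travel": [0, 0, 0], "rot": [0, 0, 0], "claw": 255},
    {"travel": [0, 0, 0], "rot": [0, 0, 0], "claw": 255}
  ]
}}

```text
time: 4.7
tool_pos: [0.6019, 0.2561, 0.0671]
tcp_rot: [2.783, 1.458, 0.004]
wrist_force: [-2.6, -0.0, 8.6]
width: -0.004
grip_force: 4.4
```

```bash
python3 -c "
from h import *
from workcell import viewer
delta([.6018,.2555,.066],down(55.6))
S=viewer.read_camera('side')['color'];T=viewer.read_camera('top')['color']
r=lambda i,x,y:cv2.resize(i[y-35:y+35,x-35:x+35],(400,400),interpolation=cv2.INTER_CUBIC)
cv2.imwrite('pics/g2.png',np.hstack([r(S,255,155),r(T,200,185)]))"
```

```text
pos [0.6019 0.2561 0.0671] travel mm (tool) [-0.5  0.3  1.1] rot deg (tool) [ 0.07 -0.12 -0.29] F [-2.6 -0.   8.6] w -0.004 q [0.36 0.33 1.77 0.   1.04 0.97]
```

View pics/g2.png

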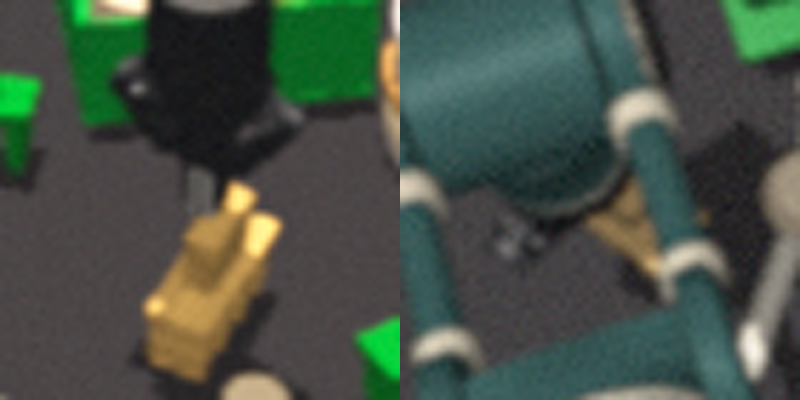

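>>> {"method": "jog_arm", "body": {
  "commands": [
    {"travel": [0, 0, -10], "rot": [0, 0, 0], "claw": 255},
    {"travel": [0, 0, -20], "rot": [0, 0, 0], "claw": 255},
    {"travel": [0, 0, -30], "rot": [0, 0, 0], "claw": 255},
    {"travel": [0, 0, -30], "rot": [0, 0, 0], "claw": 255},
    {"travel": [0, 0, 0], "rot": [0, 0, 0], "claw": 255}
  ]
}}

```text
time: 5.3
tool_pos: [0.6045, 0.2569, 0.1609]
tcp_rot: [2.782, 1.458, 0.016]
wrist_force: [0.6, 0.5, 0.6]
width: 0.002
grip_force: 0.0
```

```bash
python3 -c "
from h import *
from workcell import viewer,monitor
s=monitor.read_state();R=Ro.from_rotvec(s['tcp_rot']).as_matrix();p=s['tool_pos'];print(p,s['width'],s['wrist_force'])
A=viewer.read_camera('side');B=viewer.read_camera('top');pickle.dump(dict(side=A,top=B),open('cam1.pkl','wb'))
print('side tip',project(A,p),'top tip',project(B,p),'start top',project(B,[[.224,-.636,.193]]))
c=(215,100,300,190);u=cv2.resize(A['color'][100:190,215:300],None,fx=6,fy=6,interpolation=cv2.INTER_CUBIC)
t=(project(A,p)[0]-[215,100])*6;cv2.drawMarker(u,tuple(int(v) for v in t),(0,0,255),0,14,1)
cv2.imwrite('pics/g3.png',u)"
```

```text
[0.60454072 0.25691884 0.1609355 ] 0.0019212389047315046 [0.56440038 0.54631227 0.62957748]
side tip [[256.19846888 143.4870059 ]] top tip [[195.51541021 178.61037299]] start top [[490.56250773 310.8548088 ]]
```

View pics/g3.png

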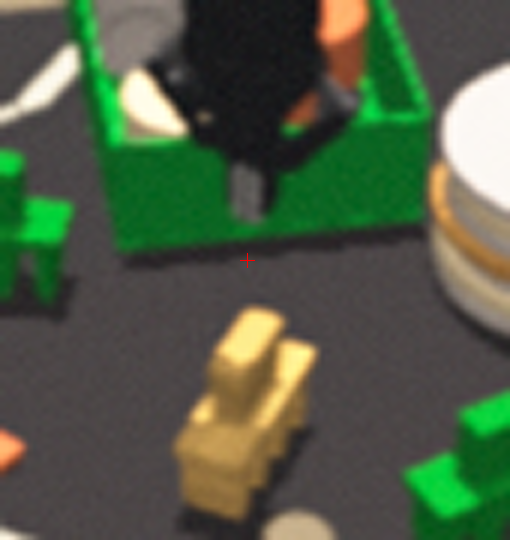

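The closed fingertip shows at (256,137), about 6 px above the projection of the reported TCP. So the fingers are really about 28 mm higher than reported, and they closed over the top of the handle. The comb hasn't moved. I'll open and go lower.

>>> {"method": "jog_arm", "body": {
  "commands": [
    {"travel": [0, 0, 0], "rot": [0, 0, 0], "claw": 0},
    {"travel": [0, 0, 0], "rot": [0, 0, 0], "claw": 0},
    {"travel": [0, 0, 0], "rot": [0, 0, 0], "claw": 0},
    {"travel": [0, 0, 0], "rot": [0, 0, 0], "claw": 0},
    {"travel": [0, 0, 10], "rot": [0, 0, 0], "claw": 0}
  ]
}}

```text
time: 5.9
tool_pos: [0.6019, 0.2559, 0.1457]
tcp_rot: [2.782, 1.458, 0.004]
wrist_force: [1.2, -0.1, 1.0]
width: 0.846
grip_force: 0.0
```

>>> {"method": "jog_arm", "body": {
  "commands": [
    {"travel": [0, 0, 30], "rot": [0, 0, 0], "claw": 0},
    {"travel": [0, 0, 30], "rot": [0, 0, 0], "claw": 0},
    {"travel": [0, 0, 25], "rot": [0, 0, 0], "claw": 0},
    {"travel": [0, 0, 19], "rot": [0, 0, 0], "claw": 0},
    {"travel": [0, 0, 0], "rot": [0, 0, 0], "claw": 0}
  ]
}}

```text
time: 6.4
tool_pos: [0.5972, 0.2541, 0.0359]
tcp_rot: [-2.782, -1.458, 0.013]
wrist_force: [-1.1, -0.0, -0.3]
width: 1.001
grip_force: 0.0
```

>>> {"method": "jog_arm", "body": {
  "commands": [
    {"travel": [0, 0, 0], "rot": [0, 0, 0], "claw": 0},
    {"travel": [0, 0, 0], "rot": [0, 0, 0], "claw": 120},
    {"travel": [0, 0, 0], "rot": [0, 0, 0], "claw": 255},
    {"travel": [0, 0, 0], "rot": [0, 0, 0], "claw": 255},
    {"travel": [0, 0, 0], "rot": [0, 0, 0], "claw": 255}
  ]
}}

```text
time: 6.9
tool_pos: [0.6014, 0.2557, 0.0416]
tcp_rot: [2.783, 1.458, 0.002]
wrist_force: [-0.6, -0.3, -0.1]
width: 0.329
grip_force: 0.0
```

>>> {"method": "jog_arm", "body": {
  "commands": [
    {"travel": [0, 0, 0], "rot": [0, 0, 0], "claw": 255},
    {"travel": [0, 0, 0], "rot": [0, 0, 0], "claw": 255},
    {"travel": [0, 0, 0], "rot": [0, 0, 0], "claw": 255},
    {"travel": [0, 0, 0], "rot": [0, 0, 0], "claw": 255},
    {"travel": [0, 0, 0], "rot": [0, 0, 0], "claw": 255}
  ]
}}

```text
time: 7.4
tool_pos: [0.6016, 0.2559, 0.0417]
tcp_rot: [2.783, 1.458, 0.003]
wrist_force: [-0.3, 0.2, 5.7]
width: 0.27
grip_force: 59.9
```

Gripped: opening 23 mm at 60 N. Now lifting.

>>> {"method": "jog_arm", "body": {
  "commands": [
    {"travel": [0, 0, -20], "rot": [0, 0, 0], "claw": 255},
    {"travel": [0, 0, -40], "rot": [0, 0, 0], "claw": 255},
    {"travel": [0, 0, -40], "rot": [0, 0, 0], "claw": 255},
    {"travel": [0, 0, -40], "rot": [0, 0, 0], "claw": 255},
    {"travel": [0, 0, -30], "rot": [0, 0, 0], "claw": 255}
  ]
}}

```text
time: 7.9
tool_pos: [0.601, 0.2555, 0.2126]
tcp_rot: [2.783, 1.458, 0.001]
wrist_force: [0.1, 0.7, -0.5]
width: 0.266
grip_force: 59.2
```

```bash
cat >> h.py <<'E'
O=np.array([.6325,-.0254,.0417]);ya=np.radians(5.45);le=np.radians(25)
TR=Ro.from_euler("z",ya).as_matrix()@np.array([[np.cos(le),0,-np.sin(le)],[0,1,0],[np.sin(le),0,np.cos(le)]])
GT=np.c_[TR[:,1],TR[:,0],-TR[:,2]]
E
python3 -c "
from h import *
delta(O+.140*TR[:,2]+.042*TR[:,2],GT)"
```

```text
pos [0.601  0.2555 0.2126] travel mm (tool) [-262.6  127.     5.8] rot deg (tool) [-23.92   8.73 -39.5 ] F [ 0.1  0.7 -0.5] w 0.266 q [ 0.36  0.21  1.63 -0.    1.29  0.97]
```

>>> {"method": "jog_arm", "body": {
  "commands": [
    {"travel": [0, 0, 0], "rot": [-3.99, 1.455, -6.58], "claw": 255},
    {"travel": [0, 0, 0], "rot": [-3.99, 1.455, -6.58], "claw": 255},
    {"travel": [0, 0, 0], "rot": [-3.99, 1.455, -6.58], "claw": 255},
    {"travel": [0, 0, 0], "rot": [-3.99, 1.455, -6.58], "claw": 255},
    {"travel": [0, 0, 0], "rot": [-3.99, 1.455, -6.58], "claw": 255}
  ]
}}

```text
time: 8.4
tool_pos: [0.5998, 0.2555, 0.2094]
tcp_rot: [2.048, 2.009, 0.392]
wrist_force: [0.6, 0.1, -0.9]
width: 0.267
grip_force: 59.4
```

>>> {"method": "jog_arm", "body": {
  "commands": [
    {"travel": [0, 0, 0], "rot": [-3.99, 1.455, -6.58], "claw": 255},
    {"travel": [0, 0, 0], "rot": [0, 0, 0], "claw": 255},
    {"travel": [0, 0, 0], "rot": [0, 0, 0], "claw": 255},
    {"travel": [0, 0, 0], "rot": [0, 0, 0], "claw": 255},
    {"travel": [0, 0, 0], "rot": [0, 0, 0], "claw": 255}
  ]
}}

```text
time: 8.9
tool_pos: [0.602, 0.2558, 0.2114]
tcp_rot: [1.893, 2.079, 0.461]
wrist_force: [0.1, 0.1, -1.0]
width: 0.263
grip_force: 59.4
```

```bash
python3 -c "
from h import *
delta(O+.140*TR[:,2]+.042*TR[:,2],GT)"
```

```text
pos [0.602  0.2558 0.2114] travel mm (tool) [-283.   -67.9  -26.6] rot deg (tool) [-0.01  0.02 -0.1 ] F [ 0.1  0.1 -1. ] w 0.263 q [ 0.45 -0.05  1.99 -0.21  0.81  0.47]
```

>>> {"method": "jog_arm", "body": {
  "commands": [
    {"travel": [-40.4, -9.7, -3.8], "rot": [0, 0, 0], "claw": 255},
    {"travel": [-40.4, -9.7, -3.8], "rot": [0, 0, 0], "claw": 255},
    {"travel": [-40.4, -9.7, -3.8], "rot": [0, 0, 0], "claw": 255},
    {"travel": [-40.4, -9.7, -3.8], "rot": [0, 0, 0], "claw": 255},
    {"travel": [-40.4, -9.7, -3.8], "rot": [0, 0, 0], "claw": 255}
  ]
}}

```text
time: 9.4
tool_pos: [0.5687, 0.0481, 0.2083]
tcp_rot: [1.891, 2.08, 0.461]
wrist_force: [0.7, -0.8, -0.8]
width: 0.273
grip_force: 59.4
```

>>> {"method": "jog_arm", "body": {
  "commands": [
    {"travel": [-40.4, -9.7, -3.8], "rot": [0, 0, 0], "claw": 255},
    {"travel": [-40.4, -9.7, -3.8], "rot": [0, 0, 0], "claw": 255},
    {"travel": [0, 0, 0], "rot": [0, 0, 0], "claw": 255},
    {"travel": [0, 0, 0], "rot": [0, 0, 0], "claw": 255},
    {"travel": [0, 0, 0], "rot": [0, 0, 0], "claw": 255}
  ]
}}

```text
time: 9.9
tool_pos: [0.5557, -0.0325, 0.2065]
tcp_rot: [1.892, 2.081, 0.461]
wrist_force: [-0.1, 0.5, -1.6]
width: 0.267
grip_force: 59.4
```

```bash
python3 -c "
from h import *
from workcell import viewer
delta(O+.140*TR[:,2]+.042*TR[:,2],GT)
A=viewer.read_camera('side');B=viewer.read_camera('top');pickle.dump(dict(side=A,top=B),open('cam2.pkl','wb'))
a=cv2.resize(A['color'][160:260,220:320],(400,400),interpolation=cv2.INTER_CUBIC);b=cv2.resize(B['color'][140:240,240:340],(400,400),interpolation=cv2.INTER_CUBIC)
C=O+.140*TR[:,2]
# predicted bar bottom/top corners of comb
for cam,im,o in((A,a,(220,160)),(B,b,(240,140))):
    for x in(-.022,.022):
        for y in(-.058,.058):
            q=(project(cam,C+TR@[x,y,.057])[0]-o)*4+1.5;cv2.drawMarker(im,tuple(int(v) for v in q),(0,0,255),0,9,1)
cv2.imwrite('pics/p1.png',np.hstack([a,b]))"
```

```text
pos [ 0.5557 -0.0325  0.2065] travel mm (tool) [-0.2  0.2 -0. ] rot deg (tool) [-0.03 -0.01 -0.02] F [-0.1  0.5 -1.6] w 0.267 q [-0.18 -0.27  2.18  0.16  0.82 -0.36]
```

View pics/p1.png

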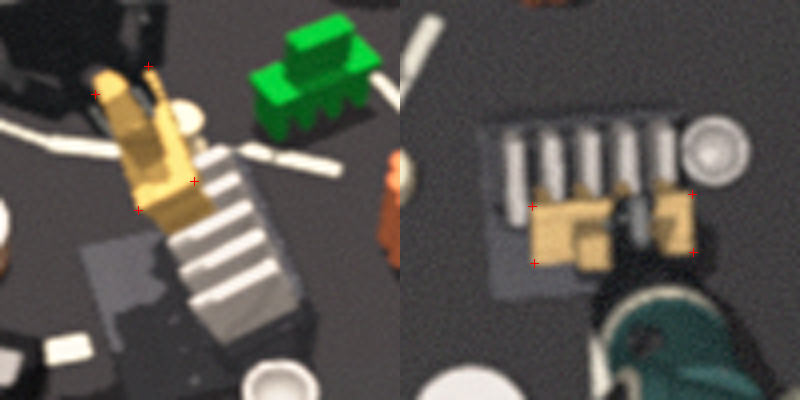

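```bash
python3 - <<'E'
from h import *
d=pickle.load(open("cam2.pkl","rb"));A,B=d["side"],d["top"]
C=O+.140*TR[:,2]
F=6
def wood(c,b):
    im=cv2.resize(c["color"][b[1]:b[3],b[0]:b[2]],None,fx=F,fy=F,interpolation=cv2.INTER_CUBIC)
    return cv2.inRange(cv2.cvtColor(im,cv2.COLOR_BGR2HSV),(10,80,115),(30,255,255))
b=(262,180,322,215);m=wood(B,b)
for v in (193,195,197,199,201,203):
    r=np.where(m[int((v-b[1]+.5)*F)])[0]
    L=(r.min()+.5)/F-.5+b[0];R=(r.max()+.5)/F-.5+b[0]
    # predicted u of bar ends at this row
    out=[]
    for y in(.058,-.058):
        q=np.array([project(B,C+TR@[x,y,.057])[0] for x in np.linspace(-.022,.022,45)])
        out.append(np.interp(v,q[::-1,1],q[::-1,0]) if q[0,1]>q[-1,1] else np.interp(v,q[:,1],q[:,0]))
    print(v,"obs",round(L,2),round(R,2),"pred",np.round(out,2))
# px per mm along y here
print("mm/px",1/np.linalg.norm(project(B,C+TR@[0,.0005,.057])-project(B,C+TR@[0,-.0005,.057])))
# side near-end bar edge: observed vs pred
b=(240,170,280,225);m=wood(A,b);m2=m
c=max(cv2.findContours(m,0,1)[0],key=cv2.contourArea).reshape(-1,2);p=(c+.5)/F-.5+b[:2]
print("side wood extremes: bottom",p[p[:,1].argmax()],"right",p[p[:,0].argmax()],"left-low",p[(p[:,1]-p[:,0]).argmax()])
for z in(.057,.045):
    for x in(-.022,.022): print(z,x,project(A,C+TR@[x,-.058,z]).round(2))
for x in(-.02,.02): print("tooth tip",x,project(A,C+TR@[x,-.049,0]).round(2))
E
```

```text
193 obs 272.08 312.75 pred [272.79 312.84]
195 obs 272.08 312.75 pred [272.88 312.86]
197 obs 272.08 312.92 pred [272.96 312.88]
199 obs 272.25 312.58 pred [273.05 312.9 ]
201 obs 272.25 312.92 pred [273.14 312.93]
203 obs 272.58 310.75 pred [273.23 312.94]
mm/px 2.9035949403733654
side wood extremes: bottom [261.58333333 218.25      ] right [273.58333333 212.08333333] left-low [253.25       211.58333333]
0.057 -0.022 [[254.14 212.3 ]]
0.057 0.022 [[268.33 204.92]]
0.045 -0.022 [[255.9  214.47]]
0.045 0.022 [[269.97 207.18]]
tooth tip -0.02 [[261.94 219.61]]
tooth tip 0.02 [[274.27 213.26]]
```

>>> {"method": "jog_arm", "body": {
  "commands": [
    {"travel": [-1, 0, 12], "rot": [0, 0, 0], "claw": 255},
    {"travel": [0, 0, 15], "rot": [0, 0, 0], "claw": 255},
    {"travel": [0, 0, 15], "rot": [0, 0, 0], "claw": 255},
    {"travel": [0, 0, 12], "rot": [0, 0, 0], "claw": 255},
    {"travel": [0, 0, 6], "rot": [0, 0, 0], "claw": 255}
  ]
}}

```text
time: 10.5
tool_pos: [0.5799, -0.0305, 0.1495]
tcp_rot: [1.892, 2.084, 0.459]
wrist_force: [0.6, 0.7, -1.5]
width: 0.266
grip_force: 59.4
```

>>> {"method": "jog_arm", "body": {
  "commands": [
    {"travel": [0, 0, 0], "rot": [0, 0, 0], "claw": 255},
    {"travel": [0, 0, 0], "rot": [0, 0, 0], "claw": 255},
    {"travel": [0, 0, 0], "rot": [0, 0, 0], "claw": 255},
    {"travel": [0, 0, 0], "rot": [0, 0, 0], "claw": 255},
    {"travel": [0, 0, 0], "rot": [0, 0, 0], "claw": 255}
  ]
}}

```text
time: 11.0
tool_pos: [0.5808, -0.0317, 0.1526]
tcp_rot: [1.891, 2.08, 0.461]
wrist_force: [0.2, 1.2, -0.8]
width: 0.268
grip_force: 59.4
```

```bash
python3 - <<'E'
from h import *
from workcell import viewer
delta(O+(.025+.042)*TR[:,2],GT)
A=viewer.read_camera('side');B=viewer.read_camera('top')
a=cv2.resize(A['color'][180:245,235:310],None,fx=6,fy=6,interpolation=cv2.INTER_CUBIC);b=cv2.resize(B['color'][160:225,255:325],None,fx=5,fy=6,interpolation=cv2.INTER_CUBIC)
cv2.imwrite('pics/p2.png',np.hstack([a,b]))
E
```

```text
pos [ 0.5808 -0.0317  0.1526] travel mm (tool) [ 1.4  0.3 55.5] rot deg (tool) [ 0.04  0.04 -0.01] F [ 0.2  1.2 -0.8] w 0.268 q [-0.17 -0.17  2.2   0.17  0.69 -0.38]
```

View pics/p2.png

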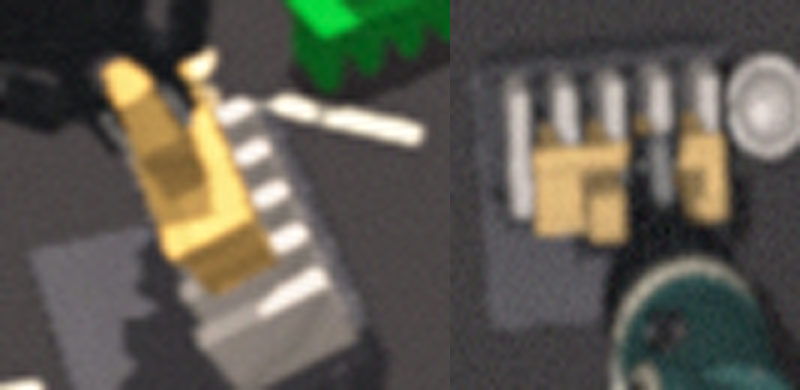

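```bash
python3 - <<'E'
from h import *
from workcell import viewer,monitor
A=viewer.read_camera('side');B=viewer.read_camera('top')
s=monitor.read_state();R=Ro.from_rotvec(s['tcp_rot']).as_matrix()
CR=np.c_[R[:,1],R[:,0],-R[:,2]];C=s['tool_pos']+R[:,2]*.042
print("comb in tray",(TR.T@(C-O)*1e3).round(1))
F=6
def wood(c,b,lo=115):
    im=cv2.resize(c["color"][b[1]:b[3],b[0]:b[2]],None,fx=F,fy=F,interpolation=cv2.INTER_CUBIC)
    return cv2.inRange(cv2.cvtColor(im,cv2.COLOR_BGR2HSV),(10,80,lo),(30,255,255))
b=(262,170,322,210);
for lo in(100,130,150):
  m=wood(B,b,lo)
  for v in (187,190,193):
    r=np.where(m[int((v-b[1]+.5)*F)])[0];L=(r.min()+.5)/F-.5+b[0];Rr=(r.max()+.5)/F-.5+b[0];out=[]
    for y in(.058,-.058):
        q=np.array([project(B,C+CR@[x,y,.057])[0] for x in np.linspace(-.022,.022,45)]);i=q[:,1].argsort();out.append(np.interp(v,q[i,1],q[i,0]))
    print(lo,v,"obs",round(L,2),round(Rr,2),"pred",np.round(out,2),"mid diff px",round((L+Rr-sum(out))/2,2))
# slab strip columns near the free end, against prediction
g=cv2.cvtColor(B["color"],cv2.COLOR_BGR2GRAY).astype(float)
for v in(174,176,178):
    o=[];p=[]
    for y in(.06,.03,0,-.03,-.06):
        q=np.array([project(B,O+TR@[x,y,.07])[0] for x in np.linspace(-.035,.035,45)]);i=q[:,1].argsort();u=np.interp(v,q[i,1],q[i,0]);p.append(u)
        k=np.arange(int(u)-3,int(u)+5);w=np.clip(g[v,k]-90,0,None);o.append((k*w).sum()/w.sum())
    print(v,np.round(np.array(o)-p,2))
b=(240,180,285,235);m=wood(A,b,100);c=max(cv2.findContours(m,0,1)[0],key=cv2.contourArea).reshape(-1,2);p=(c+.5)/F-.5+b[:2]
print("side bottom",p[p[:,1].argmax()],"right",p[p[:,0].argmax()])
for z,x,y in((0,-.02,-.049),(0,.02,-.049),(.008,-.02,-.051),(.008,.02,-.051)): print("pred",z,x,project(A,C+CR@[x,y,z]).round(2))
E
```

```text
comb in tray [-0.8 -1.3 80.1]
100 187 obs 271.25 309.92 pred [271.32 309.6 ] mid diff px 0.12
100 190 obs 271.75 310.08 pred [271.46 309.64] mid diff px 0.37
100 193 obs 271.75 310.08 pred [271.6  309.68] mid diff px 0.28
130 187 obs 271.25 309.58 pred [271.32 309.6 ] mid diff px -0.04
130 190 obs 271.75 309.58 pred [271.46 309.64] mid diff px 0.12
130 193 obs 271.75 309.75 pred [271.6  309.68] mid diff px 0.11
150 187 obs 271.25 309.25 pred [271.32 309.6 ] mid diff px -0.21
150 190 obs 271.75 309.25 pred [271.46 309.64] mid diff px -0.05
150 193 obs 271.75 309.25 pred [271.6  309.68] mid diff px -0.14
174 [-0.5  -0.44 -0.06 -0.24 -0.17]
176 [-0.13 -0.2  -0.12 -0.28  0.1 ]
178 [-0.08 -0.23 -0.12 -0.29 -0.15]
side bottom [270.25 228.75] right [280.91666667 223.41666667]
pred 0 -0.02 [[269.58 229.78]]
pred 0 0.02 [[281.45 223.73]]
pred 0.008 -0.02 [[268.77 229.04]]
pred 0.008 0.02 [[280.72 222.96]]
```

>>> {"method": "jog_arm", "body": {
  "commands": [
    {"travel": [1.8, 0.8, 0], "rot": [0, 0, 0], "claw": 255},
    {"travel": [0, 0, 6], "rot": [0, 0, 0], "claw": 255},
    {"travel": [0, 0, 6], "rot": [0, 0, 0], "claw": 255},
    {"travel": [0, 0, 6], "rot": [0, 0, 0], "claw": 255},
    {"travel": [0, 0, 4], "rot": [0, 0, 0], "claw": 255}
  ]
}}

```text
time: 11.7
tool_pos: [0.59, -0.0287, 0.1309]
tcp_rot: [1.893, 2.082, 0.46]
wrist_force: [0.0, -0.3, -2.0]
width: 0.271
grip_force: 59.4
```

>>> {"method": "jog_arm", "body": {
  "commands": [
    {"travel": [0, 0, 4], "rot": [0, 0, 0], "claw": 255},
    {"travel": [0, 0, 4], "rot": [0, 0, 0], "claw": 255},
    {"travel": [0, 0, 0], "rot": [0, 0, 0], "claw": 255},
    {"travel": [0, 0, 0], "rot": [0, 0, 0], "claw": 255},
    {"travel": [0, 0, 0], "rot": [0, 0, 0], "claw": 255}
  ]
}}

```text
time: 12.2
tool_pos: [0.5938, -0.0285, 0.1253]
tcp_rot: [1.892, 2.08, 0.461]
wrist_force: [0.0, 0.3, -2.0]
width: 0.265
grip_force: 59.4
```

```bash
python3 -c "
from h import *
delta(O+(.025+.042)*TR[:,2],GT)"
```

```text
pos [ 0.5938 -0.0285  0.1253] travel mm (tool) [-0.5 -0.2 25.1] rot deg (tool) [-0.    0.02 -0.01] F [ 0.   0.3 -2. ] w 0.265 q [-0.16 -0.11  2.21  0.18  0.63 -0.38]
```

Teeth are about 20 mm into the gaps with no contact force. Continuing slowly.

>>> {"method": "jog_arm", "body": {
  "commands": [
    {"travel": [0, 0, 4], "rot": [0, 0, 0], "claw": 255},
    {"travel": [0, 0, 5], "rot": [0, 0, 0], "claw": 255},
    {"travel": [0, 0, 5], "rot": [0, 0, 0], "claw": 255},
    {"travel": [0, 0, 4], "rot": [0, 0, 0], "claw": 255},
    {"travel": [0, 0, 2], "rot": [0, 0, 0], "claw": 255}
  ]
}}

```text
time: 12.7
tool_pos: [0.6018, -0.0276, 0.1059]
tcp_rot: [1.893, 2.081, 0.46]
wrist_force: [-0.5, -0.6, -1.1]
width: 0.269
grip_force: 59.4
```

>>> {"method": "jog_arm", "body": {
  "commands": [
    {"travel": [0, 0, 2], "rot": [0, 0, 0], "claw": 255},
    {"travel": [0, 0, 2], "rot": [0, 0, 0], "claw": 255},
    {"travel": [0, 0, 0], "rot": [0, 0, 0], "claw": 255},
    {"travel": [0, 0, 0], "rot": [0, 0, 0], "claw": 255},
    {"travel": [0, 0, 0], "rot": [0, 0, 0], "claw": 255}
  ]
}}

```text
time: 13.2
tool_pos: [0.6038, -0.0275, 0.1033]
tcp_rot: [1.892, 2.08, 0.461]
wrist_force: [-1.0, -1.0, -1.4]
width: 0.269
grip_force: 59.6
```

```bash
python3 -c "
from h import *
delta(O+(.025+.042)*TR[:,2],GT)"
```

```text
pos [ 0.6038 -0.0275  0.1033] travel mm (tool) [-0.6  0.1  1. ] rot deg (tool) [-0.02  0.02 -0.01] F [-1.  -1.  -1.4] w 0.269 q [-0.15 -0.06  2.21  0.19  0.58 -0.39]
```

>>> {"method": "jog_arm", "body": {
  "commands": [
    {"travel": [0, 0, 1], "rot": [0, 0, 0], "claw": 255},
    {"travel": [0, 0, 1], "rot": [0, 0, 0], "claw": 255},
    {"travel": [0, 0, 1], "rot": [0, 0, 0], "claw": 255},
    {"travel": [0, 0, 0], "rot": [0, 0, 0], "claw": 255},
    {"travel": [0, 0, 0], "rot": [0, 0, 0], "claw": 255}
  ]
}}

```text
time: 13.7
tool_pos: [0.604, -0.0276, 0.103]
tcp_rot: [1.891, 2.082, 0.46]
wrist_force: [-23.6, -2.6, 23.2]
width: 0.27
grip_force: 63.9
```

>>> {"method": "jog_arm", "body": {
  "commands": [
    {"travel": [0, 0, 1], "rot": [0, 0, 0], "claw": 255},
    {"travel": [0, 0, 0], "rot": [0, 0, 0], "claw": 255},
    {"travel": [0, 0, 0], "rot": [0, 0, 0], "claw": 255},
    {"travel": [0, 0, 0], "rot": [0, 0, 0], "claw": 255},
    {"travel": [0, 0, 0], "rot": [0, 0, 0], "claw": 255}
  ]
}}

```text
time: 14.2
tool_pos: [0.604, -0.0276, 0.103]
tcp_rot: [1.891, 2.083, 0.459]
wrist_force: [-32.6, -3.3, 33.1]
width: 0.267
grip_force: 65.4
```

Contact at the expected home depth, with about 44 N along the tray axis, so the bar is on the slabs. I'll relax the push, check the picture while still holding, then release.

>>> {"method": "jog_arm", "body": {
  "commands": [
    {"travel": [0, 0, -1.5], "rot": [0, 0, 0], "claw": 255},
    {"travel": [0, 0, -0.8], "rot": [0, 0, 0], "claw": 255},
    {"travel": [0, 0, 0], "rot": [0, 0, 0], "claw": 255},
    {"travel": [0, 0, 0], "rot": [0, 0, 0], "claw": 255},
    {"travel": [0, 0, 0], "rot": [0, 0, 0], "claw": 255}
  ]
}}

```text
time: 14.7
tool_pos: [0.604, -0.0276, 0.1031]
tcp_rot: [1.892, 2.081, 0.46]
wrist_force: [-13.2, -1.0, 12.4]
width: 0.265
grip_force: 62.0
```

```bash
python3 - <<'E'
from h import *
from workcell import viewer
delta(O+(.025+.042)*TR[:,2],GT)
A=viewer.read_camera('side');B=viewer.read_camera('top')
C=O+.025*TR[:,2]
a=cv2.resize(A['color'][185:250,240:315],None,fx=6,fy=6,interpolation=cv2.INTER_CUBIC);b=cv2.resize(B['color'][160:225,255:313],None,fx=6,fy=6,interpolation=cv2.INTER_CUBIC)
for cam,im,o in((A,a,(240,185)),(B,b,(255,160))):
    for x in(-.022,.022):
        for y in(-.058,.058):
            q=(project(cam,C+TR@[x,y,.057])[0]-o+.5)*6;cv2.drawMarker(im,tuple(int(v) for v in q),(0,0,255),0,9,1)
cv2.imwrite('pics/p3.png',np.hstack([a,b]))
E
```

```text
pos [ 0.604  -0.0276  0.1031] travel mm (tool) [-0.5 -0.   0.7] rot deg (tool) [-0.04  0.01  0.02] F [-13.2  -1.   12.4] w 0.265 q [-0.15 -0.06  2.21  0.19  0.58 -0.39]
```

View pics/p3.png

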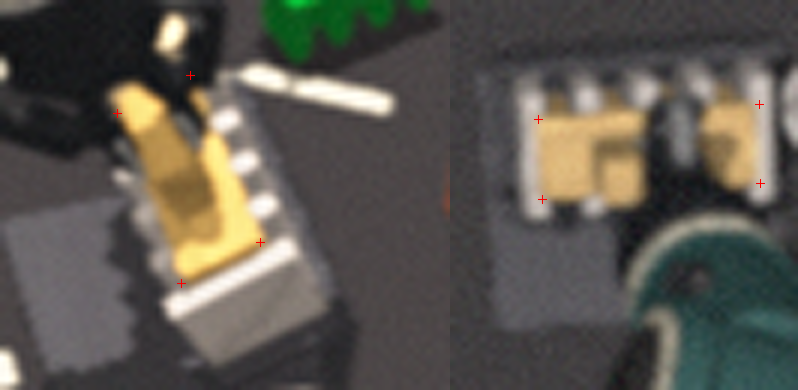

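The picture shows the bar flat on the slabs, with its corners on the predicted home markers (side 181,283 and 260,242) and no gap at the near end. Releasing now.

>>> {"method": "jog_arm", "body": {
  "commands": [
    {"travel": [0, 0, -0.8], "rot": [0, 0, 0], "claw": 255},
    {"travel": [0, 0, 0], "rot": [0, 0, 0], "claw": 150},
    {"travel": [0, 0, 0], "rot": [0, 0, 0], "claw": 60},
    {"travel": [0, 0, 0], "rot": [0, 0, 0], "claw": 0},
    {"travel": [0, 0, 0], "rot": [0, 0, 0], "claw": 0}
  ]
}}

```text
time: 15.3
tool_pos: [0.6043, -0.0275, 0.1024]
tcp_rot: [1.892, 2.08, 0.461]
wrist_force: [-0.5, -0.0, -0.1]
width: 0.903
grip_force: 0.0
```

>>> {"method": "jog_arm", "body": {
  "commands": [
    {"travel": [0, 0, 0], "rot": [0, 0, 0], "claw": 0},
    {"travel": [0, 0, 0], "rot": [0, 0, 0], "claw": 0},
    {"travel": [0, 0, -10], "rot": [0, 0, 0], "claw": 0},
    {"travel": [0, 0, -20], "rot": [0, 0, 0], "claw": 0},
    {"travel": [0, 0, -30], "rot": [0, 0, 0], "claw": 0}
  ]
}}

```text
time: 15.8
tool_pos: [0.5773, -0.0296, 0.1558]
tcp_rot: [1.894, 2.083, 0.458]
wrist_force: [-0.4, -0.5, 0.9]
width: 1.002
grip_force: 0.0
```

>>> {"method": "jog_arm", "body": {
  "commands": [
    {"travel": [0, 0, -30], "rot": [0, 0, 0], "claw": 0},
    {"travel": [0, 0, -30], "rot": [0, 0, 0], "claw": 0},
    {"travel": [0, 0, 0], "rot": [0, 0, 0], "claw": 0},
    {"travel": [0, 0, 0], "rot": [0, 0, 0], "claw": 0},
    {"travel": [0, 0, 0], "rot": [0, 0, 0], "claw": 0}
  ]
}}

```text
time: 16.3
tool_pos: [0.553, -0.0321, 0.2101]
tcp_rot: [1.893, 2.082, 0.459]
wrist_force: [0.5, 0.0, -1.3]
width: 1.001
grip_force: 0.0
```

```bash
python3 - <<'E'
from h import *
from workcell import viewer,monitor
A=viewer.read_camera('side');B=viewer.read_camera('top');s=monitor.read_state();print(s['time'],s['tool_pos'],s['wrist_force'],s['width'])
C=O+.025*TR[:,2]
F=6
for n,c,b in(("side",A,(245,185,290,240)),("top",B,(262,165,312,200))):
    im=cv2.resize(c["color"][b[1]:b[3],b[0]:b[2]],None,fx=F,fy=F,interpolation=cv2.INTER_CUBIC)
    m=cv2.inRange(cv2.cvtColor(im,cv2.COLOR_BGR2HSV),(10,80,130),(30,255,255))
    k=max(cv2.findContours(m,0,1)[0],key=cv2.contourArea).reshape(-1,2);p=(k+.5)/F-.5+b[:2]
    print(n,"low",p[p[:,1].argmax()],"right",p[p[:,0].argmax()],"left",p[p[:,0].argmin()])
    print(np.array([project(c,C+TR@[x,y,.057])[0] for x in(-.022,.022) for y in(-.058,.058)]).round(1).tolist())
E
```

```text
16.4 [ 0.55280305 -0.03202263  0.20926623] [-0.00233277 -0.64235258 -0.30168302] 0.9998768798100508
side low [270.58333333 231.91666667] right [283.91666667 224.91666667] left [257.91666667 200.41666667]
[[269.8, 231.7], [259.0, 203.4], [282.9, 225.0], [271.2, 197.0]]
top low [281.08333333 193.91666667] right [305.41666667 184.58333333] left [269.25 180.25]
[[306.2, 190.1], [269.8, 192.7], [306.0, 176.8], [269.2, 179.4]]
```

The comb stayed home after release: its corners are within about 1 px of prediction and the robot is clear of it.

```bash
python3 -c "
from workcell import workorder
print(workorder.finish_job())"
```

```text
the job is handed in; nothing more can be done
None
```

The four-toothed comb is in the rack with its bar on the slabs' edges, released with the arm clear, and I handed the job in at about 16.4 s; the final pictures put it within about 1 px of home, but no verdict came back.

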